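# Reset the dust extractor under its push-latch flap

### The arm

A 7-joint arm with a two-finger parallel gripper is mounted at the origin on the work surface. World frame = base frame: x ahead of the robot, y to its left, z up, the work surface at z = 0. Lengths are in mm, angles in rad, forces in N, time in s.
With the tool pointing down it reaches from about 400 to 900 mm from the base axis. Payload 5.6 kg.
Tool frame: the origin (TCP) lies midway between the tips of the shut fingers; the grasp point (between the pads) lies 19 mm behind it; x points along the fingers, y is the direction in which the jaws open and shut, and the axes are right-handed (so a half turn about x gives the same grasp; the last joint's range is limited). The gripper opens to 92 mm and grips with 3 to 60 N. Pads are 20 mm wide; open, the fingers measure 128 mm over their backs; the gripper's body (75 mm by 189 mm) begins 69 mm behind the grasp point.
Start: joints at [1.105, 0.468, -0.012, 1.603, 0.006, 1.071, -0.056], TCP at [266.666, -592.789, 214.592] pointing down, gripper open.
Joint ranges: [-2.53, 2.53], [-0.31, 2.02], [-1.57, 1.55], [0.28, 2.44], [-1.29, 4.43], [0.15, 1.84], [-2.92, 2.92]. Speed limits (rad/s): [2.57, 2.57, 3.14, 3.14, 3.14, 3.14, 3.14].

### API

Orientations are given as a rotation vector (axis times angle).
In Python, from cell import robot, grip, kin, viewer gives the robot as it stands. Calls block until the motion is done:
- robot.movep(position, orientation): joint-space move of the TCP to a pose.
- robot.servo_line(position, feed=150, rotation=None): straight line of the TCP; rotation=None keeps the orientation; feed is the mean speed in mm/s.
- robot.goto_joints(angles): joint-space move.
- grip(opening, newtons=None): opening from 0.0 (shut) to 1.0 (fully open); newtons is the grip in N (None keeps the last); returns when the fingers have stopped.
- robot.hold(seconds).
- kin.ik(position, orientation): joint angles nearest the present ones, or None.
- robot.observe(): the state.
- viewer.read_camera(name): name is "side" or "top" or "wrist"; returns the picture (400x640x3 uint8, red, green, blue); there is no depth.
- viewer.camera_info(name): a dict with "camera_matrix" (3x3 intrinsics, pixels), "k1" (the pictures are not rectified: a ray, as slopes to the right and down, at radius r is drawn at 1 + k1 r^2 times it, then the intrinsics apply), "R" (3x3) and "t" (3): a world point X has camera coordinates R X + t. Camera axes: x right, y down, z forward; pixel columns grow to the right and rows downward; lengths in mm; the calibration is good to about 2 mm. A picture is of the moment at which its call begins: read the wrist's pose just before it. camera_info takes no time and is no camera call; for the wrist camera it gives the pose at the moment of the call.
A pose or a line that the arm cannot do raises robot.IKError and nothing moves.
- robot.job_done(): hands the job in, once; it reports no verdict.
Trained networks look in the newest picture that a camera, given by its name, has taken for a name from the list of things; names that differ only in an ending like _2 or _b are one class to them, and where a whole thing is asked for, a point or a joint stands for the part that bears it (a point fixed in the world has none). Each returns a list of dicts, best first, with "confidence" (0 to 1); they miss things now and then, are a little off and sometimes report something else, mostly with a low value. They report only what shows in the picture. A call takes as long as a camera call.
- viewer.silhouettes(name, camera): "mask" (400x640 bool, what is visible of it).
- viewer.pinpoint(name, camera): "at" ([x, y, z] in mm, in the coordinates of the camera as it stood for that picture, good to about 4 mm: a listed point, or the origin of a listed thing).
The state is a dict: "t": time; "joints": joint angles; "joint_velocities": joint speeds; "joint_torque": joint torques, N m; "tcp_pos": TCP position; "tcp_rot": TCP orientation; "contact_force": force on the tool from outside, world axes, zero at the start; "wrist_torque": the same for the moment, N m; "grip_width": opening from 0.0 (shut) to 1.0 (fully open).
Only numpy, scipy, OpenCV 4.12 (cv2) and the standard library are available. Lean on these libraries where they do the work, as an engineer would, in place of code of your own. Each camera call takes 0.05 s, during which the arm holds its last target. There are 200 camera calls.

### The job

The workshop's dust extractor has tripped, and its reset button is inside the wider of the two grey flap boxes on the bench. Press that box's flap fully down and let it pop open, press the black button inside all the way down, then push the flap closed and press it home so that it latches flush again. Use the fingertips only: leave the narrower box shut and the loose things on the bench where they are.

Things in the scene. Friction and masses are not known exactly. Their poses are not given: they have to be found in the camera images.
- wide_box: Grey steel box fixed to the bench, the wider of two: 124 mm (its x) by 112 mm (its y), rim 64 mm above the bench, walls 5 mm; origin at the centre of its underside, z up. Its flap is hinged on its +x side (roughly the robot's left) and latches on its -x side, where a black latch block (20 by 44 mm, top 50 mm above the bench) fills x -55 to -35 mm. The boxes may stand either way round.
- wide_flap (a joint): Flap angle (rad): aluminium plate 110 mm from hinge to free edge, 98 wide, 4 thick. 0 latched, flush with the rim; -0.08 pressed to its solid stop (7 mm at the mark, about 2 N); 1.9 open, leaning about 20 degrees back past upright. Press to the stop and let go: it springs open in about 3 s. To shut, push it round from behind (hinge side) and down to the stop, let go: it stays at 0. A press short of the stop may do nothing.
- wide_flap_press (a point): Round grey mark (18 mm) on top of the wide flap over the latch, 90 mm from the hinge line, 20 mm from the free edge; the point to press; moves with the flap.
- wide_flap_hinge (a point): Middle of the wide flap's hinge line, at rim height (64 mm above the bench), 55 mm to the +x side of the box's centre; the line runs along the box's y; does not move.
- reset (a joint): Travel (m) of the black reset button: 0 out, 0.006 fully down; springs back; about 5 N to bottom it.
- reset_top (a point): Centre of the top of the round black reset button (26 mm across), at the box's centre, 47 mm above the bench when out, 17 mm below the rim; its 42 mm collar and a 50 mm square plinth lie lower. Hidden until the flap is open.
- narrow_box: The other box, same looks, length, height and latch but only 72 mm wide; origin at the centre of its underside, hinge on its +x side. To be left alone.
- narrow_flap (a joint): Angle (rad) of the narrow box's flap, 0 latched, same kind of push latch. Must stay shut.
- offcut: Loose light-wood strip 130 x 26 x 19 mm lying between the boxes; origin under its centre.
- block: Loose wood block 90 x 45 x 38 mm beyond the boxes to the left; origin under its centre.
- glue: White glue bottle, 56 mm across, 160 mm tall, standing to the right; origin under its centre.
- tape: Yellow tape measure 70 x 36 x 66 mm, to the left; origin under its centre.
- driver: Screwdriver lying beyond the boxes; origin near its middle.
- clamp: Bar clamp lying beyond the boxes to the right, 240 mm long, 18 mm high; origin under the middle of its bar.
- bit: Steel Forstner bit standing on its 38 mm head, 75 mm tall, beyond the boxes to the left; origin under its centre.

How it is judged (in metres and radians):
On the way, in this order (a step that is already met when the one before it is completed fails the run):
1. the wide flap is pressed down (value of joint wide_flap below -0.03 rad), for 0.02 s.
2. the wide flap has popped open (value of joint wide_flap above 1.4 rad), for 0.1 s.
3. the reset button is pressed down (value of joint reset above 0.0045 m), for 0.05 s.
At the end, for the whole second after the job is handed in: The wide flap is latched shut by itself (within 0.03 rad of flush), the button is back out (under 2 mm down), the narrow flap is shut (within 0.03 rad) and every loose thing is within 30 mm of where it was (value of joint wide_flap between -0.03 and 0.03 rad and value of joint reset below 0.002 m and value of joint narrow_flap between -0.03 and 0.03 rad and not (distance of any of offcut, block, glue, tape, driver, clamp, bit from where it was at the start of the episode above 0.03 m)); the robot touches nothing.
It fails at once if the narrow box's flap is opened (value of joint narrow_flap above 0.1 rad).
It fails at once if a loose thing is lifted, carried or knocked more than 30 mm (distance of any of offcut, block, glue, tape, driver, clamp, bit from where it was at the start of the episode above 0.03 m).
It also fails if it takes over 58 s, if anything falls off the work surface, if the arm or the gripper's body presses on something with over 40 N, if the wrist force passes 120 N, or if a joint passes its speed limit or range.

## Working session

There is one attempt and no reset: what is moved stays moved. The work goes in short steps, each a Python script; the robot and the scene stay as the last script left them, time stands still between calls to the robot, and variables do not carry over. Pictures are saved under pics/ and viewed, about 8 in all and at most 12, crops included, and the job is handed in when it is done.

```bash
ls; mkdir -p pics; cat > h.py <<'E'
import numpy as np, cv2
from cell import robot, grip, kin, viewer
def snap(cam,fn):
    im=viewer.read_camera(cam); cv2.imwrite('pics/'+fn,im[:,:,::-1]); return im
def world(cam,p,info=None):
    i=info or viewer.camera_info(cam); return np.array(i['R']).T@(np.array(p)-np.array(i['t']))
def proj(cam,X):
    i=viewer.camera_info(cam); c=np.array(i['R'])@np.array(X,float)+np.array(i['t']); s=c[:2]/c[2]
    s=s*(1+i['k1']*(s@s)); K=np.array(i['camera_matrix']); return K[:2,:2]@s+K[:2,2]
def ray(cam,uv,z):
    i=viewer.camera_info(cam); K=np.array(i['camera_matrix']); d=np.linalg.solve(K,[uv[0],uv[1],1])[:2]; s=d.copy()
    for _ in range(20): s=d/(1+i['k1']*(s@s))
    R=np.array(i['R']); o=-R.T@np.array(i['t']); v=R.T@np.array([*s,1]); return o+v*(z-o[2])/v[2]
E
python3 - <<'E'
from h import *
for c in('top','side'):
    snap(c,c+'0.png')
    for n in('wide_box','wide_flap_press','wide_flap_hinge','narrow_box','offcut','block','glue','tape','driver','clamp','bit'):
        for r in viewer.pinpoint(n,c)[:2]: print(c,n,round(r['confidence'],2),world(c,r['at']).round(0))
o=robot.observe();print(o['t'],o['tcp_rot'],o['contact_force'])
E
```

```text
pics
top wide_box 0.98 [511. 172.   3.]
top wide_flap_press 0.91 [545. 157.  64.]
top wide_flap_press 0.26 [ 739. -256.   -1.]
top wide_flap_hinge 0.59 [460. 178.  62.]
top narrow_box 0.85 [ 571. -149.    5.]
top offcut 0.8 [550.  -5.   2.]
top offcut 0.3 [392. 388.  -2.]
top block 0.57 [712. 192.   3.]
top glue 0.89 [ 453. -371.   -4.]
top tape 0.95 [397. 388.   0.]
top driver 0.53 [724.  12.   2.]
top clamp 0.85 [ 740. -255.   -1.]
top bit 0.42 [698. 362.   1.]
side wide_box 0.59 [510. 170.  -2.]
side wide_box 0.23 [716.  18.   1.]
side wide_flap_press 0.83 [547. 164.  65.]
side wide_flap_hinge 0.92 [456. 182.  66.]
side narrow_box 0.88 [ 575. -148.    1.]
side offcut 0.91 [545.  -4.   0.]
side block 0.97 [717. 193.  -0.]
side block 0.21 [397. 387.   1.]
side glue 0.84 [ 455. -377.    2.]
side glue 0.67 [ 742. -252.   -0.]
side tape 0.62 [397. 388.   1.]
side driver 0.59 [714.  18.  -3.]
side clamp 0.85 [ 746. -250.    3.]
side bit 0.54 [699. 366.   3.]
1.2 [ 1.98804413  0.42664983 -1.98804218] [-0.18354312  0.18273349  0.0218475 ]
```

```bash
python3 -c "
import cv2,numpy as np
cv2.imwrite('pics/both.png',np.vstack([cv2.imread('pics/top0.png'),cv2.imread('pics/side0.png')])[:,:])"
```

```text
(no output)
```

View pics/top0.png

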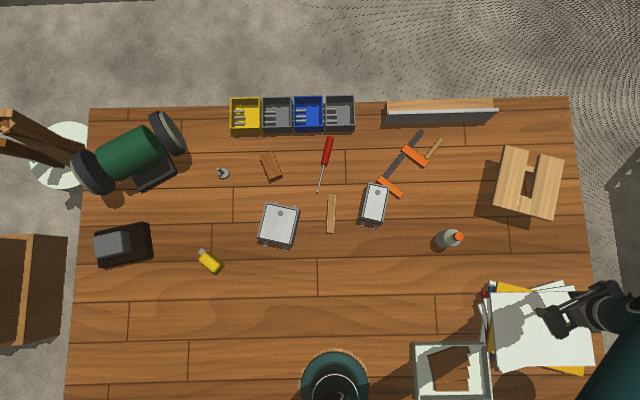

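View pics/side0.png

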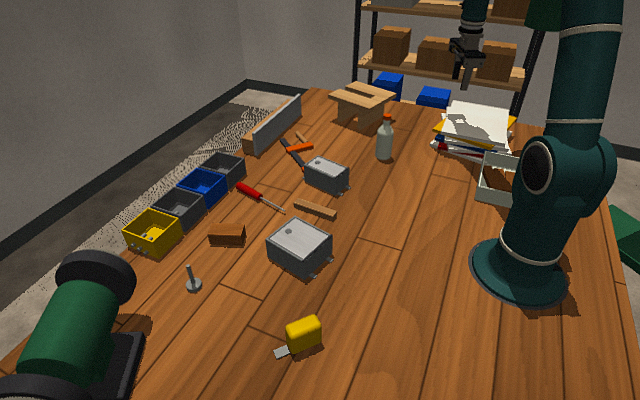

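The wide box is at top-picture pixel (278,225), with its mark on the far side at (281,212) and its hinge nearest the robot. The narrow box is at (375,205). The network points agree with both pictures, so I'll move over the box and refine with the wrist camera.

```bash
cat >> h.py <<'E'
from scipy.spatial.transform import Rotation as Ro
def rot(u,sgn=1):  # tool x down, tool y along box y (sgn)
    y=sgn*np.array([-u[1],u[0],0]); x=np.array([0,0,-1.]); return Ro.from_matrix(np.c_[x,y,np.cross(x,y)]).as_rotvec()
E
python3 - <<'E'
from h import *
i=viewer.camera_info('wrist'); o=robot.observe()
R0=Ro.from_rotvec(o['tcp_rot'])
cw=-np.array(i['R']).T@np.array(i['t']); print('cam in tool',R0.inv().apply(cw-o['tcp_pos']).round(0))
print(R0.as_matrix().round(2))
u=np.array([-.978,.208])
p=o['tcp_pos'].copy();p=[p[0],p[1],300]
robot.servo_line(p,feed=200)
for s in(1,-1):
    q=kin.ik([500,171,330],rot(u,s)); print(s,q)
    for t in([545,164,55],[511,171,40],[394,196,110],[380,199,110]):
        print(t, None if kin.ik(t,rot(u,s)) is None else np.round(kin.ik(t,rot(u,s)),2))
s=-1 if np.dot(R0.as_matrix()[:2,1],[-u[1],u[0]])<0 else 1
print('s',s)
robot.movep([480,171,330],rot(u,s)); grip(0.0,10)
i=viewer.camera_info('wrist'); snap('wrist','w1.png')
for n in('wide_box','wide_flap_press','wide_flap_hinge'):
    for r in viewer.pinpoint(n,'wrist')[:1]: print(n,round(r['confidence'],2),world('wrist',r['at'],i).round(1))
for r in viewer.silhouettes('wide_flap','wrist')[:1]:
    m=r['mask'].astype(np.uint8); c=max(cv2.findContours(m,0,1)[0],key=cv2.contourArea)[:,0]
    w=np.array([ray('wrist',p,64)[:2] for p in c.astype(float)],np.float32); print(r['confidence'],cv2.minAreaRect(w),cv2.boxPoints(cv2.minAreaRect(w)))
o=robot.observe();print(o['t'],o['tcp_pos'],o['contact_force'])
E
```

```text
cam in tool [-170.   -0.  -72.]
[[ 0.    0.41 -0.91]
 [-0.   -0.91 -0.41]
 [-1.    0.    0.  ]]
1 [ 0.36063567  0.28384873 -0.90607234  1.71275803  0.2337192   1.25893147
 -2.37878906]
[545, 164, 55] [-0.01  0.6  -0.43  1.89  0.36  0.73 -2.44]
[511, 171, 40] [-0.04  0.58 -0.43  1.97  0.38  0.67 -2.49]
[394, 196, 110] [ 0.27  0.46 -0.96  2.14  0.54  0.8  -2.81]
[380, 199, 110] [ 0.29  0.47 -1.01  2.16  0.56  0.8  -2.86]
-1 [ 0.45067035  0.32711351 -1.03712814  1.70861507  0.29342951  1.27448176
  0.71095111]
[545, 164, 55] [ 0.15  0.66 -0.66  1.88  0.55  0.79  0.55]
[511, 171, 40] [ 0.16  0.66 -0.71  1.96  0.62  0.75  0.45]
[394, 196, 110] [ 0.3   0.49 -1.    2.14  0.57  0.81  0.3 ]
[380, 199, 110] [ 0.26  0.45 -0.97  2.16  0.53  0.78  0.32]
s 1
wide_box 0.71 [516.  168.2  -1.7]
wide_flap_press 0.67 [546.3 158.4  62.6]
wide_flap_hinge 0.88 [458.7 183.6  63.5]
0.55 ((513.8609619140625, 170.06512451171875), (98.74996948242188, 110.74803924560547), 76.18926239013672) [[448.30127  135.33621 ]
 [555.84753  108.898964]
 [579.42065  204.79404 ]
 [471.8744   231.2313  ]]
6.1583 [479.9977929  170.99063971 329.98870118] [-1.02495618  0.261856    0.01696651]
```

View pics/w1.png

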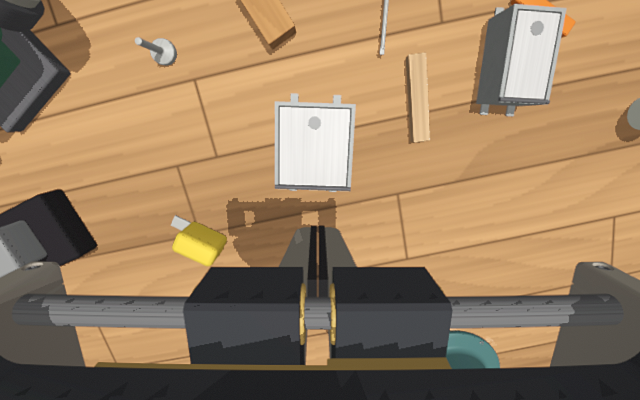

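The mark is at (314,122), close to the far edge of the flap, and the dark strip is at the near edge. The small tabs at (294,98) and (337,98) on the far side don't fit that clearly, so I'll zoom in before pressing.

```bash
python3 - <<'E'
import cv2,numpy as np
a=cv2.imread('pics/w1.png'); b=cv2.imread('pics/side0.png')
A=cv2.resize(a[80:205,260:370],(396,450),interpolation=2); B=cv2.resize(b[205:290,255:345],(396,450),interpolation=2)
cv2.imwrite('pics/z1.png',np.hstack([A,B]))
from h import *
for c in('top','wrist'):
  viewer.read_camera(c)
  for n in('narrow_box',):
    print([ (r['confidence'],world(c,r['at']).round()) for r in viewer.pinpoint(n,c)[:2]])
E
```

```text
[(0.85, array([ 573., -147.,    4.]))]
[(0.55, array([ 575., -143.,   -2.]))]
```

View pics/z1.png

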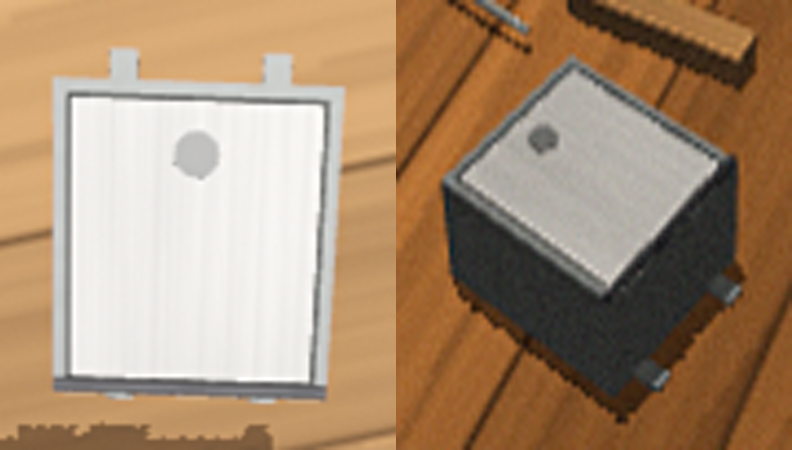

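The zoom settles it: the tabs are feet at both ends of the base, the hinge rod is on the robot's side and the mark is on the far side. The flap outline measures 110.7 × 98.7 mm centred at (514,170), which matches the given size. Pressing now.

```bash
cat >> h.py <<'E'
C=np.array([513.3,170]); u=np.array([-.973,.231]); u/=np.linalg.norm(u); RV=rot(u,1)
def P(bx,z,by=0): return [*(C+bx*u+by*np.array([-u[1],u[0]])),z]
def press(bx,z0,zmin,fmax):
    f0=robot.observe()['contact_force'][2]
    z=z0
    while z>zmin:
        z-=1.5; robot.servo_line(P(bx,z),feed=40)
        o=robot.observe(); f=o['contact_force'][2]-f0
        print(round(z,1),o['tcp_pos'][2].round(1),f.round(1),end=' | ')
        if f>fmax: break
    print()
E
python3 - <<'E'
from h import *
robot.movep(P(-35,120),RV); robot.servo_line(P(-35,72),feed=100)
press(-35,69,53,12)
robot.hold(0.1)
robot.servo_line(P(-35,230),feed=200)
robot.servo_line(P(-60,300),feed=200); robot.hold(2.0)
snap('side','s2.png'); i=viewer.camera_info('wrist'); snap('wrist','w2.png')
for n in('reset_top','wide_box'):
    for r in viewer.pinpoint(n,'wrist')[:1]: print(n,r['confidence'],world('wrist',r['at'],i).round(1))
print(robot.observe()['t'])
a=cv2.imread('pics/w2.png');b=cv2.imread('pics/s2.png')
cv2.imwrite('pics/z2.png',np.hstack([cv2.resize(a,(480,300)),b[150:350,210:420]] if 0 else [cv2.resize(a,(480,300)),cv2.resize(b[140:300,220:380],(300,300))]))
E
```

```text
67.5 67.6 0.3 | 66.0 66.1 1.2 | 64.5 64.6 1.2 | 63.0 63.1 2.9 | 61.5 61.5 2.8 | 60.0 59.9 2.1 | 58.5 58.4 1.8 | 57.0 57.6 8.4 | 55.5 57.4 18.1 | 
reset_top 0.65 [515.9 174.7  47.7]
wide_box 0.75 [517.4 167.3  -2. ]
13.9833
```

View pics/z2.png

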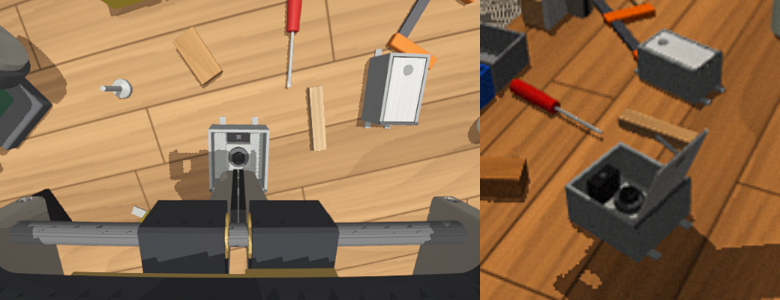

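The flap popped open, with the button at about (238,157) in the wrist view and the flap leaning back over the robot side. Next I press the button, back off, and look once before closing.

```bash
python3 - <<'E'
from h import *
robot.servo_line(P(-10,200),feed=200); robot.servo_line(P(-1,55),feed=120)
print(robot.observe()['contact_force'])
press(-1,50,38,14)
robot.hold(0.1)
robot.servo_line(P(-5,130),feed=150);robot.servo_line(P(-10,260),feed=200)
snap('side','s3.png')
robot.movep(P(130,260),RV)
o=robot.observe();print(o['t'],o['tcp_pos'],P(130,260),o['contact_force'])
for z in(120,):
  for bx in(130,115,100,60,20,-40):
    q=kin.ik(P(bx,z),RV); print(bx,None if q is None else np.round(q,2))
snap('side','s4.png')
b=cv2.imread('pics/s4.png');cv2.imwrite('pics/z4.png',cv2.resize(b[60:320,200:460],(520,520)))
E
```

```text
[ 0.19536572 -0.94017134  0.05779118]
48.5 48.4 0.2 | 47.0 47.2 2.1 | 45.5 45.7 2.2 | 44.0 44.1 2.3 | 42.5 42.6 3.1 | 41.0 41.4 8.0 | 39.5 41.2 19.6 | 
20.175 [386.97854563 199.57138046 259.75789777] [np.float64(386.8156916658154), np.float64(200.02864874120928), 260] [1.31952879 0.63945594 0.58283731]
130 [ 0.22  0.41 -0.9   2.14  0.45  0.79 -2.78]
115 [ 0.23  0.43 -0.9   2.12  0.47  0.8  -2.76]
100 [ 0.24  0.45 -0.9   2.09  0.48  0.82 -2.75]
60 [ 0.27  0.5  -0.89  2.02  0.52  0.85 -2.72]
20 [ 0.29  0.56 -0.89  1.95  0.56  0.9  -2.69]
-40 [ 0.31  0.65 -0.88  1.82  0.6   0.96 -2.64]
```

View pics/z4.png

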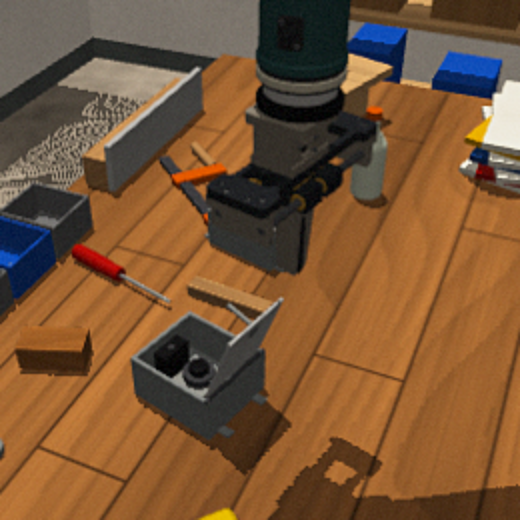

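The button bottomed: contact at z≈47.2, hard stop at 41.2. The picture shows the flap standing open at (255,345) and nothing disturbed. The gripper is now behind the flap, so I'll push it round on an arc about the hinge.

```bash
python3 - <<'E'
from h import *
robot.servo_line(P(130,115),feed=150)
f0=robot.observe()['contact_force']; 
robot.servo_line(P(100,115),feed=100); robot.servo_line(P(65,115),feed=60)
print('upright',(robot.observe()['contact_force']-f0).round(1))
for k,th in enumerate(np.linspace(np.pi/2,0,15)[1:]):
    r=51+47*(1-th/(np.pi/2)); robot.servo_line(P(65-r*np.cos(th),64+r*np.sin(th)),feed=60)
    print(round(th,2),(robot.observe()['contact_force']-f0).round(1),end=' ')
print()
press(-33,64,53,12); robot.hold(0.2)
robot.servo_line(P(-33,75),feed=60);robot.servo_line(P(-33,200),feed=200);robot.servo_line(P(-20,300),feed=200)
robot.hold(0.5); print(robot.observe()['t'])
snap('side','s5.png');snap('wrist','w5.png')
a=cv2.imread('pics/w5.png');b=cv2.imread('pics/s5.png')
cv2.imwrite('pics/z5.png',np.hstack([cv2.resize(a,(480,300)),cv2.resize(b[140:300,220:380],(300,300))]))
E
```

```text
upright [-0.5  0.5  0.3]
1.46 [-1.  -0.7 -1.1] 1.35 [-1.5 -0.5  0.2] 1.23 [-1.1 -0.4  0. ] 1.12 [-0.8  0.6  0.3] 1.01 [-1.4  1.3  0.4] 0.9 [-1.2  0.8  1. ] 0.79 [-0.8  0.6  1.1] 0.67 [-0.5  0.2  0.9] 0.56 [-1.6 -0.2  1.1] 0.45 [-0.3 -0.4  0.8] 0.34 [-0.   0.3  0.8] 0.22 [-1.4  0.6  1.8] 0.11 [1.  0.5 0.5] 0.0 [0.3 1.  1.8] 
62.5 62.6 -0.0 | 61.0 61.0 -0.2 | 59.5 59.4 -0.1 | 58.0 58.0 0.1 | 56.5 57.7 11.0 | 55.0 57.4 20.7 | 
30.85
```

View pics/z5.png

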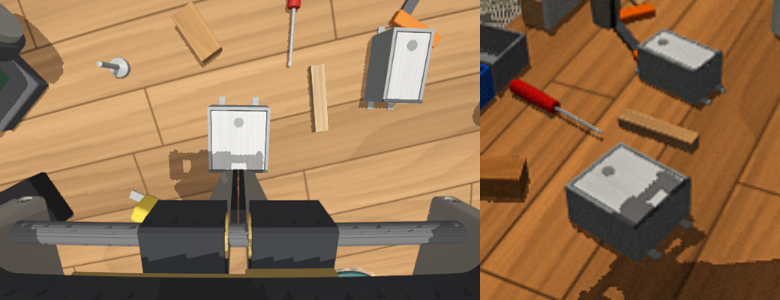

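Both views show the flap flush, and the loose things look where they were. One more check in numbers that it stays shut, then hand in.

```bash
python3 - <<'E'
from h import *
robot.hold(1.5); a=cv2.imread('pics/s5.png')[:,:,::-1].astype(int); b=snap('side','s6.png').astype(int); d=abs(a-b).max(2)>40
print('changed px in box region',d[200:300,250:350].sum())
ref=dict(block=(717,193),offcut=(545,-4),glue=(455,-377),tape=(397,388),driver=(714,18),clamp=(746,-250),bit=(699,366),wide_flap_press=(547,164))
for n,p in ref.items():
    r=viewer.pinpoint(n,'side')[:1]; print(n,[(round(q['confidence'],2),world('side',q['at']).round(0)) for q in r],p)
print(robot.observe()['t'],robot.observe()['contact_force'].round(1)); robot.job_done()
E
```

```text
changed px in box region 4
block [(0.7, array([713., 196.,   0.]))] (717, 193)
offcut [(0.84, array([546.,  -1.,  -2.]))] (545, -4)
glue [(0.76, array([ 458., -375.,    0.]))] (455, -377)
tape [(0.76, array([397., 390.,  -1.]))] (397, 388)
driver [(0.57, array([719.,  18.,  -1.]))] (714, 18)
clamp [(0.7, array([ 746., -249.,   -0.]))] (746, -250)
bit [(0.81, array([699., 365.,  -3.]))] (699, 366)
wide_flap_press [(0.62, array([548., 161.,  65.]))] (547, 164)
32.9 [-0.1  0.4  0.2]
the job is handed in; nothing more can be done
```

The job is done and handed in at about 33 s of the 58 s allowed; the handover itself gives no verdict.

- **Opening:** I pressed the wide flap at its mark to the solid stop, about 7 mm down. It popped open, and the pictures showed it open.
- **Button:** I pressed the reset button to its hard stop, about 6 mm of travel.
- **Closing:** I pushed the flap round from the hinge side with the fingertips, pressed it to its stop again and let go.

In the last checks the flap was flush and did not move over a further 1.5 s, with its mark measured 65 mm above the bench. The narrow box looked shut. Every loose thing was within about 5 mm of where it started, which is within the measuring error. The robot was clear of everything, with contact force near zero.

No check failed or disagreed. The button cannot be seen once the flap is shut, so I did not check that it sprang back.

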